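# Refill the stock-cube box and snap its lid shut

## Task

Tip all five foil-wrapped stock cubes off the steel scoop into the open clear box on the little pegboard stand, and set the empty scoop back down flat on the counter. Then swing the box's lid down and press it at its front until the latch clicks, and keep pressing through the click: finish with the fingers still held down on the latched lid with a firm but not crushing push, not letting go. Leave the other things on the counter standing where they are.

Things in the scene. Friction and masses are not known exactly. Their poses are not given: they have to be found in the camera images.
- scoop: Loose flat-bottomed stainless scoop, 170 g. Origin: centre of the underside of its pan; x points out over the open pouring edge, z up. Pan 110 mm (x) by 84 mm (y) with a 3 mm floor, 3 mm side walls 25 mm high and a back wall 28 mm high, no wall at the front (+x) edge. Its black handle lies along x behind the pan. The pan and the cubes' foil are slippery (friction about 0.3): the cubes stay put on a level scoop moved smoothly and slide off at a tilt of about 15 to 20 degrees.
- scoop_grip (a point): Place to grip on the scoop's handle, on its middle line, 105 mm behind and 40 mm above the scoop's origin; axes as the scoop's. The handle is a bar 85 mm long (x, from 67 to 152 mm behind the origin), 20 mm wide (y), 14 mm high, its middle 40 mm above the counter.
- scoop_lip (a point): Middle of the scoop's open pouring edge (upper face of the pan floor), 55 mm ahead of the scoop's origin.
- cube1: Loose gold-foil stock cube with a red band, 24 x 24 x 18 mm, 12 g; origin: centre of its underside. Starts flat in the scoop's pan.
- cube2: Loose gold-foil stock cube with a red band, 24 x 24 x 18 mm, 12 g; origin: centre of its underside. Starts flat in the scoop's pan.
- cube3: Loose gold-foil stock cube with a red band, 24 x 24 x 18 mm, 12 g; origin: centre of its underside. Starts flat in the scoop's pan.
- cube4: Loose gold-foil stock cube with a red band, 24 x 24 x 18 mm, 12 g; origin: centre of its underside. Starts flat in the scoop's pan.
- cube5: Loose gold-foil stock cube with a red band, 24 x 24 x 18 mm, 12 g; origin: centre of its underside. Starts flat in the scoop's pan.
- stand: Fixed stainless countertop pegboard stand, it does not move. Origin: on the counter under the middle of the clear box; x points to the back of the stand, z up. Base plate 3 mm thick, 240 mm wide (y), from 97 mm in front (-x) to 88 mm behind the origin. Upright perforated panel 240 mm wide (y), 3 mm thick, its front face 73 mm behind the origin, its top 140 mm above the counter. The clear box is fixed to it by a spring clip in front of the panel.
- box_in (a point): Centre of the clear box's inner floor, 7 mm above the counter; axes as the stand's. The open box is 110 mm (x) by 150 mm (y) outside and 102 by 142 mm inside, its rim 78 mm above the counter.
- box_rim (a point): Centre of the clear box's mouth, at the height of the rim, 78 mm above the counter; axes as the stand's.
- lid (a joint): Angle of the box's clear lid (rad): 0 closed flat on the rim, grows as it opens up and back, stop at 1.57. A stiff hinge (0.08 N m) keeps it where it is left. Swung down it meets the latch stud at about 0.08; from there about 7 N on the middle of the blue pad presses the latch over the stud: the force drops, the lid snaps to 0 and stays latched; beyond that it is solid.
- lid_hinge (a point): On the lid's hinge line, middle, at the back edge of the box 55 mm behind the box's middle and 78 mm above the counter. Its axes turn with the lid: x points from the lid's front to the hinge, y along the hinge, z out of the lid's upper face. The lid is 118 mm long (x from -118 to 0 mm), 150 mm wide, its upper face 4.5 mm above this point along z.
- lid_pad (a point): Middle of the upper face of the blue ribbed press pad on the lid's front part, the place to press: 98 mm in front of the hinge, 7.5 mm above it along the lid's z; axes turn with the lid. The pad is 34 mm (x) by 50 mm (y), 3 mm proud of the lid. The blue latch tongue hangs 22 mm below the lid's front edge, in the middle.
- pepper_mill: Bystander, leave alone: dark wooden pepper mill, 52 mm across, 165 mm tall; origin: centre of its underside.
- oil_bottle: Bystander, leave alone: green glass oil bottle, 66 mm across, 210 mm tall; origin: centre of its underside.
- salt_jar: Bystander, leave alone: white ceramic salt jar with wooden top, 76 mm across, 90 mm tall; origin: centre of its underside.
- mug: Bystander, leave alone: blue mug with a handle, 82 mm across, 95 mm tall; origin: centre of its underside.
- tea_tin: Bystander, leave alone: red tea tin, 64 mm across, 100 mm tall; origin: centre of its underside.

How it is judged:
By the outcome, as a careful person would: the job done as asked, in the order asked, and still so for the second after the job is handed in, while the arm keeps its last pose, push and grip.
It also fails if it takes over 72 s, if anything falls off the work surface, if the arm or the gripper's body presses on something with over 40 N, if the wrist force passes 120 N, or if a joint passes its speed limit or range.

## Robot

A 6-joint arm with a two-finger parallel gripper is mounted at the origin on the work surface. World frame = base frame: x ahead of the robot, y to its left, z up, the work surface at z = 0. Lengths are in m, angles in rad, forces in N, time in s.
With the tool pointing down it reaches from about 0.3 to 0.825 m from the base axis. Payload 5.4 kg.
Tool frame: the origin (TCP) lies between the finger pads; the fingertips stand bot.tip_extent ahead of it and the grasp point (between the pads) lies 8 mm behind it (bot.tip_extent is the distance from the TCP to the fingertips, in m); z points along the fingers, y is the line along which they close (so a half turn about z gives the same grasp; the last joint's range is limited). The gripper opens to 92 mm and grips with 3 to 60 N. Pads are 20 mm wide; open, the fingers measure 128 mm over their backs; the gripper's body (75 mm by 189 mm) begins 69 mm behind the grasp point.
Start: joints at [-1.445, 0.158, 1.597, -0, 1.386, -0.21], TCP at [0.189, -0.543, 0.226] pointing down, gripper open.
Joint ranges: [-2.91, 2.91], [-0.94, 2.29], [0.18, 2.7], [-1.29, 4.43], [0.17, 2.64], [-3, 3]. Speed limits (rad/s): [2.57, 2.57, 3.14, 3.14, 3.14, 3.14].

## Interface

Orientations are given as a 3x3 rotation matrix whose columns are the frame's x, y, z axes.
In Python, from workcell import bot, get_image, get_calibration, ticket, spot_in, regions_of gives the robot as it stands.
- The arm moves only by the shell command python3 -m jog 'ROWS' [FORCE]. ROWS is a JSON object of lists of equal length, an entry for each row: "delta_rot": the turn, a rotation vector about the tool's x, y, z each as a share of 90 degrees, from -1 to 1, a list of three; "dp": the shift along the tool's x, y, z each as a share of 0.75 m, from -1 to 1, a list of three; "jaw": the closure, from -1 (fully open) to 1 (shut). In form: {"delta_rot": [[rx, ry, rz], ...], "dp": [[dx, dy, dz], ...], "jaw": [jaw, ...]}. A call has exactly 10 rows; each row is the pose to reach, as a shift and turn from the pose commanded when the call began, along the tool's axes at that moment; what a row does not reach only later rows make up. A row lasts 1/12 s, in which the tool goes at most 41.7 mm and 7.16 degrees, less where a joint would pass 70% of its speed; a pose out of reach is approached as far as the arm can. A call with a number of a shift or a turn outside -1 to 1 is refused whole. A call with a gripper value outside its range is refused whole. The fingers move at their own pace and stop on an object; FORCE is the grip in N (left out, the last holds). Time passes only in rows, so rows that repeat a pose let the fingers close, or fill a call up. It gives the time, the measured TCP pose, the force, the opening and the grip force at its end, in the units of the state.
- bot.sense(): the state, without advancing time (a new reading comes with each control period).
- get_image(name): name is "side" or "top"; returns the picture (480x640x3 uint8, blue, green, red); there is no depth.
- get_calibration(name): a dict with "fx", "fy", "cx", "cy" (pixels), "position" and "orientation" of the camera in the world. Camera axes: x right, y down, z forward; pixel columns grow to the right and rows downward; lengths in m; the calibration is good to about 2 mm. A picture is of the moment at which its call begins. get_calibration takes no time and is no camera call.
- ticket.job_done(): hands the job in; it is judged then, once.
Trained networks look in the newest picture that a camera, given by its name, has taken for a name from the list of things; names that differ only in an ending like _2 or _b are one class to them, and where a whole thing is asked for, a point or a joint stands for the part that bears it (a point fixed in the world has none). Each returns a list of dicts, best first, with "score" (0 to 1); they miss things now and then, are a little off and sometimes report something else, mostly with a low value. They report only what shows in the picture. A call takes as long as a camera call.
- spot_in(camera, name): "rect" ([centre column, centre row, width, height] as shares, 0 to 1, of the picture: columns of its width, rows of its height, round what is visible of it).
- regions_of(camera, name): "pixels" (480x640 bool, what is visible of it) and "rect" ([centre column, centre row, width, height] as shares, 0 to 1, of the picture: columns of its width, rows of its height, round what is visible of it).
The state is a dict: "clock": time; "joint_pos": joint angles; "joint_velocities": joint speeds; "joint_torque": joint torques, N m; "position": TCP position; "orientation": TCP orientation; "wrist_force": force on the tool from outside, world axes, zero at the start; "wrist_torque": the same for the moment, N m; "opening": finger opening in m; "gripper_force": force on a finger pad.
Only numpy, scipy, OpenCV 4.12 (cv2) and the standard library are available. Lean on these libraries where they do the work, as an engineer would, in place of code of your own. Each camera call takes 0.05 s, during which the arm holds its last target. There are 200 camera calls.

## Working session

There is one attempt and no reset: what is moved stays moved. The work goes in short steps, Python scripts to look and compute and a shell command to move; the robot and the scene stay as the last step left them, time stands still between calls to the robot, and variables do not carry over. Pictures are saved under pics/ and viewed, at most 10 in all, crops included, and the job is handed in when it is done.

```bash
ls; mkdir -p pics
python3 - <<'E'
from workcell import bot,get_image,get_calibration,spot_in
import cv2,numpy as np
np.set_printoptions(precision=4,suppress=True)
for c in ("side","top"):
    cv2.imwrite(f"pics/{c}0.png",get_image(c)); print(c,get_calibration(c))
    for n in ("scoop","cube1","stand","lid","lid_pad","pepper_mill","oil_bottle","salt_jar","mug","tea_tin"):
        print(n,[(round(d["score"],2),np.round(np.array(d["rect"])*[640,480,640,480],1).tolist()) for d in spot_in(c,n)[:5]])
print(bot.sense(),bot.tip_extent)
E
```

```text
pics
side {'fx': 454.32333010481034, 'fy': 454.32333010481034, 'cx': 317.56716342131756, 'cy': 243.33576673153166, 'position': array([ 0.2702, -0.7358,  0.6538]), 'orientation': array([[ 0.9157, -0.2273,  0.3313],
       [-0.4015, -0.5493,  0.7328],
       [ 0.0154, -0.8041, -0.5943]])}
scoop [(0.74, [295.6, 337.0, 113.9, 47.7]), (0.65, [333.6, 329.9, 19.9, 14.4])]
cube1 [(0.74, [318.1, 326.6, 16.0, 11.4]), (0.72, [298.9, 329.1, 16.7, 13.8]), (0.72, [331.9, 329.6, 18.0, 15.4]), (0.43, [320.6, 340.9, 10.9, 16.6]), (0.33, [260.7, 162.5, 23.9, 37.8])]
stand [(0.71, [268.6, 200.7, 101.0, 120.7]), (0.56, [437.6, 394.8, 51.7, 85.7]), (0.44, [299.1, 328.6, 14.7, 12.8])]
lid [(0.68, [286.7, 172.9, 30.5, 65.0])]
lid_pad [(0.67, [285.4, 172.8, 27.5, 64.5]), (0.39, [436.9, 394.3, 50.7, 87.2])]
pepper_mill [(0.66, [437.4, 395.5, 49.5, 84.1]), (0.65, [368.4, 442.8, 56.3, 72.1])]
oil_bottle [(0.66, [385.3, 220.5, 33.9, 91.1])]
salt_jar []
mug [(0.97, [221.4, 168.8, 31.5, 41.1]), (0.22, [438.3, 394.5, 51.4, 83.4])]
tea_tin [(0.71, [261.4, 164.4, 26.7, 43.7]), (0.59, [299.7, 327.6, 15.8, 14.2])]
top
[... 760 characters left out ...]
84.2, 42.6, 36.2])]
mug [(0.79, [121.9, 278.7, 59.3, 40.9])]
tea_tin [(0.94, [130.6, 231.1, 42.1, 32.2])]
{'clock': 1.1, 'joint_pos': array([-1.4451,  0.1584,  1.5969,  0.    ,  1.3862, -0.2101]), 'joint_velocities': array([ 0.0008, -0.0008, -0.0002, -0.0016, -0.0014,  0.0007]), 'joint_torque': array([  0.0002, -38.558 , -32.2363,   0.0702,   0.0309,  -0.    ]), 'position': array([ 0.1895, -0.5429,  0.2256]), 'orientation': array([[ 0.9441,  0.3296,  0.    ],
       [ 0.3296, -0.9441, -0.    ],
       [ 0.    ,  0.    , -1.    ]]), 'wrist_force': array([ 0.2904, -0.3353, -0.4746]), 'wrist_torque': array([ 0.0543, -0.0184, -0.0332]), 'gripper_force': 0.0, 'opening': 0.09181275853470869} 0.011
```

View pics/side0.png

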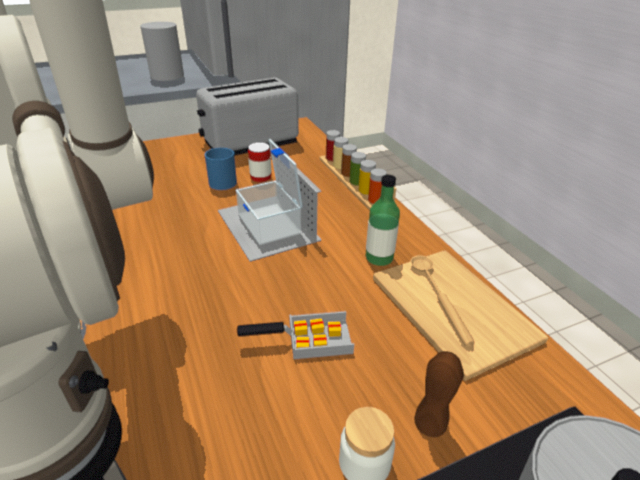

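View pics/top0.png

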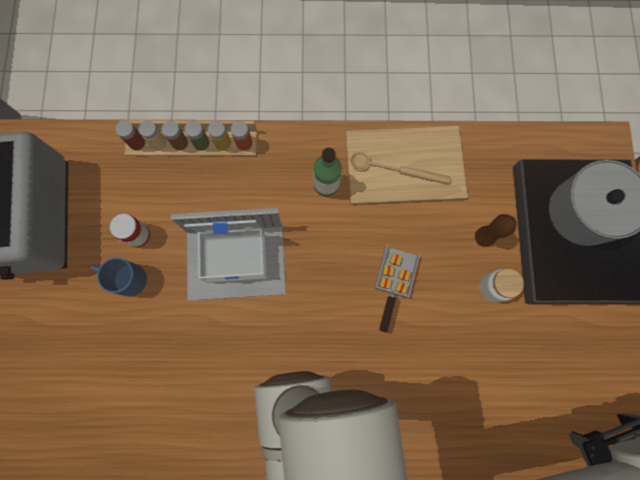

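Run:
```python
import cv2,numpy as np
a=cv2.imread("pics/side0.png")[290:380,230:380]
b=cv2.imread("pics/top0.png")[200:340,160:440]
a=cv2.resize(a,None,fx=4,fy=4,interpolation=cv2.INTER_CUBIC); b=cv2.resize(b,None,fx=2.8,fy=2.8,interpolation=cv2.INTER_CUBIC)
cv2.imwrite("pics/side0c.png",a);cv2.imwrite("pics/top0c.png",b)
```

```text
(no output)
```

View pics/top0c.png

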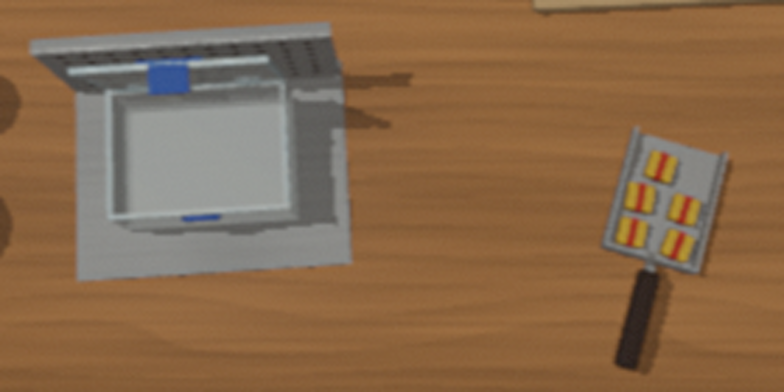

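View pics/side0c.png

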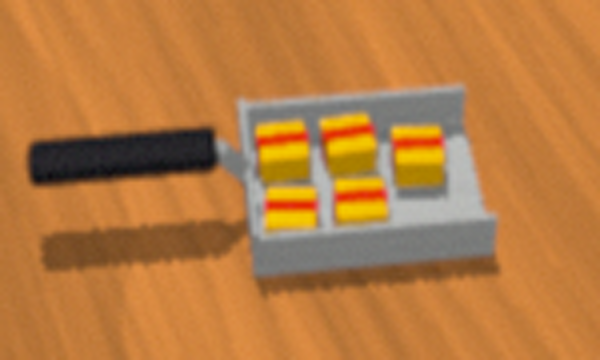

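The top view shows the scoop with its handle toward the base (handle px (384,331)–(391,297), pan above it) and the stand on the left, its box mouth at px (198..264, 230..277) with the lid up against the panel. In the side view the handle runs (238,331)–(284,327), and the stand is at about (268,200). Next I'll take a closer look at the stand and triangulate.

```bash
python3 - <<'E'
import cv2
a=cv2.imread("pics/side0.png")[130:270,205:335]
cv2.imwrite("pics/side0s.png",cv2.resize(a,None,fx=4,fy=4,interpolation=cv2.INTER_CUBIC))
E
cat > geo.py <<'E'
import numpy as np
from workcell import get_calibration
from scipy.optimize import least_squares
C={c:get_calibration(c) for c in("side","top")}
def proj(c,P):
    k=C[c];q=(np.atleast_2d(P)-k["position"])@k["orientation"]
    return np.c_[k["fx"]*q[:,0]/q[:,2]+k["cx"],k["fy"]*q[:,1]/q[:,2]+k["cy"]]
def tri(s,t):
    r=least_squares(lambda p:np.r_[(proj("side",p)-s).ravel(),(proj("top",p)-t).ravel()],[.4,0,.1])
    return r.x,np.abs(r.fun).max()
T=lambda u,v:np.array([160+u/2.8,200+v/2.8])
S=lambda u,v:np.array([230+u/4,290+v/4])
E
python3 - <<'E'
from geo import *
np.set_printoptions(precision=4,suppress=True)
for n,s,t in [("h_back",S(31,160),T(627,367)),("h_front",S(215,148),T(648,272)),("FLtop",S(464,87),T(638,128)),("FRtop",S(494,215),T(727,153)),("BLtop",S(240,101),T(604,245))]:
    print(n,*tri(s,t))
# scoop fit
obs=[("top",T(627,367),(-.152,0,.043)),("top",T(648,272),(-.067,0,.043)),("top",T(638,128),(.055,.0405,.025)),("top",T(727,153),(.055,-.0405,.025)),("top",T(604,245),(-.055,.0405,.028)),("top",T(700,272),(-.055,-.0405,.028)),
("side",S(31,160),(-.152,0,.041)),("side",S(215,148),(-.067,0,.041)),("side",S(464,87),(.055,.042,.025)),("side",S(494,215),(.055,-.042,.025)),("side",S(240,101),(-.055,.042,.028))]
def W(p,m):
    c,s=np.cos(p[2]),np.sin(p[2]);return np.array([p[0]+c*m[0]-s*m[1],p[1]+s*m[0]+c*m[1],p[3]+m[2]])
r=least_squares(lambda p:np.concatenate([(proj(c,W(p,m))-z).ravel() for c,z,m in obs]),[.3,-.17,-.2,0],loss="soft_l1")
print(r.x,r.fun.reshape(-1,2)); print("grip",W(r.x,(-.105,0,.04)))
E
```

```text
h_back [ 0.3726 -0.1686  0.0447] 0.5563298821455192
h_front [ 0.4521 -0.1894  0.0399] 0.5663321708775584
FLtop [ 0.5801 -0.187   0.0266] 0.7440235836573947
FRtop [ 0.5572 -0.2642  0.0268] 0.42062976460803725
BLtop [ 0.4769 -0.1544  0.0272] 0.7862601159166616
[ 0.5167 -0.21   -0.2897  0.0008] [[-0.8177  0.128 ]
 [ 0.9732 -0.8763]
 [ 0.0963 -1.036 ]
 [ 0.1451 -0.6287]
 [ 0.7094 -0.3014]
 [-1.0857 -0.2405]
 [-1.4276  0.6756]
 [ 0.0139 -0.1588]
 [-0.3528 -0.2674]
 [ 0.2466  1.1169]
 [-1.1503 -0.4378]]
grip [ 0.4161 -0.18    0.0408]
```

View pics/side0s.png

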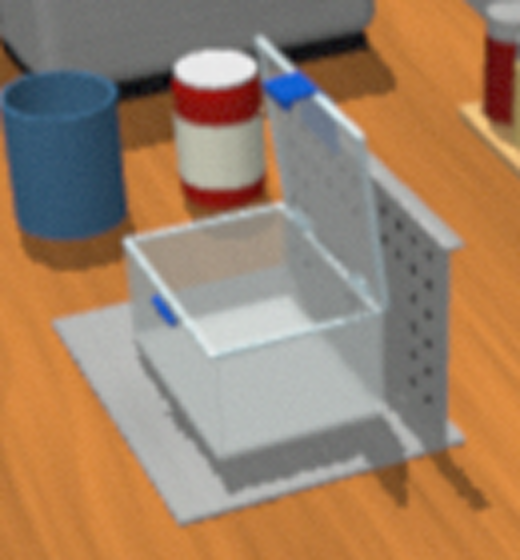

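```bash
cat > stand.py <<'E'
from geo import *
np.set_printoptions(precision=4,suppress=True)
Q=lambda u,v:np.array([205+u/4,130+v/4])
def W(p,m):
    c,s=np.cos(p[2]),np.sin(p[2]);return np.array([p[0]+c*m[0]-s*m[1],p[1]+s*m[0]+c*m[1],p[3]+m[2]])
if __name__=="__main__":
    for n,s,t in [("rimFL",Q(127,240),T(108,217)),("rimFR",Q(212,352),T(290,207)),("rimBR",Q(383,310),T(283,84)),("rimBL",Q(285,207),T(107,90)),("baseFL",Q(56,323),T(78,279)),("baseFR",Q(183,520),T(351,263)),("lidL",Q(258,38),T(70,72)),("lidR",Q(362,137),T(268,60)),("panR",Q(458,243),T(331,27))]: print(n,*tri(s,t))
    fl=lambda p,y:(.055-.116*np.cos(p[4]),y,.078+.116*np.sin(p[4]))
    o=[]
    for f,mk in((T,0),(Q,1)):
        c=("top","side")[mk]
        R=[((108,217),(290,207),(283,84),(107,90),(78,279),(351,263)),((127,240),(212,352),(383,310),(285,207),(56,323),(183,520))][mk]
        M=[(-.055,.075,.078),(-.055,-.075,.078),(.055,-.075,.078),(.055,.075,.078),(-.097,.12,.003),(-.097,-.12,.003)]
        o+=[(c,f(*a),lambda p,m=m:m) for a,m in zip(R,M)]
        L=[((70,72),(268,60)),((258,38),(362,137))][mk]
        o+=[(c,f(*L[0]),lambda p:fl(p,.075)),(c,f(*L[1]),lambda p:fl(p,-.075))]
    r=least_squares(lambda p:np.concatenate([(proj(c,W(p,m(p)))-z).ravel() for c,z,m in o]),[.5,.2,0,0,1.4],loss="soft_l1")
    print(r.x);print(r.fun.reshape(-1,2))
    for n,c in [("mill",0)]:pass
    # bystanders from top rect centres, rough, at mid height
    k=C["top"]
    for n,u,v,h in [("mill",493,230,.08),("oil",328,172,.1),("salt",502,284,.05),("mug",122,279,.05),("tin",130,231,.05)]:
        d=k["orientation"]@np.array([(u-k["cx"])/k["fx"],(v-k["cy"])/k["fy"],1]);print(n,k["position"]+d*(h-k["position"][2])/d[2])
E
python3 stand.py
```

```text
rimFL [0.4929 0.2626 0.0761] 0.5678938820755661
rimFR [0.5013 0.1117 0.0811] 0.6237743500846591
rimBR [0.6079 0.12   0.0787] 1.3558004507590908
rimBL [0.6011 0.2698 0.0737] 0.4961503016490383
baseFL [0.4485 0.3047 0.    ] 0.7550206922199436
baseFR [0.4635 0.0651 0.0042] 0.9826820457600434
lidL [0.5874 0.2677 0.1945] 0.6843875794723431
lidR [0.5974 0.1188 0.195 ] 0.7238366120346313
panR [0.6381 0.0759 0.1418] 0.5381586729408241
[0.5515 0.191  0.0659 0.     1.4538]
[[ 0.0253 -0.11  ]
 [-0.1014 -0.5828]
 [ 0.5076 -2.7088]
 [-0.1934 -1.01  ]
 [-0.1136 -0.1299]
 [ 0.2819 -0.6045]
 [-0.0681 -0.6835]
 [ 0.2418 -0.6707]
 [-1.0643 -0.3739]
 [-0.4985  1.0532]
 [ 0.0399  0.3416]
 [-0.3865 -1.3   ]
 [-1.4661 -0.6098]
 [-1.1806  0.7389]
 [-0.5641  0.5049]
 [-0.5496  0.8784]]
mill [ 0.6063 -0.428   0.08  ]
oil [ 0.7419 -0.0371  0.1   ]
salt [ 0.4817 -0.4513  0.05  ]
mug [0.491  0.4501 0.05  ]
tin [0.6077 0.4409 0.05  ]
```

```bash
cat > plan.py <<'E'
import numpy as np,sys
from workcell import bot
from scipy.spatial.transform import Rotation as Ro
def target(psi,tilt):  # tool x along scoop x (yaw psi), lip down by tilt
    S=Ro.from_euler("ZY",[psi,tilt]).as_matrix()
    return np.c_[S[:,0],-S[:,1],-S[:,2]]
def show(p,psi,tilt=0,R0=None,p0=None):
    s=bot.sense();R0=s["orientation"] if R0 is None else R0;p0=s["position"] if p0 is None else p0
    d=R0.T@(np.array(p)-p0)/.75; r=Ro.from_matrix(R0.T@target(psi,tilt)).as_rotvec()/(np.pi/2)
    print("dp",np.round(d,4).tolist(),"rot",np.round(r,4).tolist())
E
python3 -c "
from plan import *
show((.416,-.18,.2),-.29)
"
```

```text
dp [0.4446, -0.3573, 0.0342] rot [0.0, -0.0, 0.3984]
```

```bash
python3 -m jog '{"dp":[[0.0445,-0.0357,0.0034],[0.0889,-0.0715,0.0068],[0.1334,-0.1072,0.0103],[0.1778,-0.1429,0.0137],[0.2223,-0.1787,0.0171],[0.2668,-0.2144,0.0205],[0.3112,-0.2501,0.0239],[0.3557,-0.2858,0.0274],[0.4446,-0.3573,0.0342],[0.4446,-0.3573,0.0342]],"delta_rot":[[0,0,0.04],[0,0,0.08],[0,0,0.12],[0,0,0.16],[0,0,0.2],[0,0,0.24],[0,0,0.28],[0,0,0.32],[0,0,0.3984],[0,0,0.3984]],"jaw":[-0.2,-0.2,-0.2,-0.2,-0.2,-0.2,-0.2,-0.2,-0.2,-0.2]}' 60
python3 -c "
from plan import *
show((.416,-.18,.033),-.29)
"
```

```text
clock: 1.93
position: [0.4071, -0.1941, 0.2013]
orientation: [[0.957, -0.291, 0.001], [-0.291, -0.957, -0.001], [0.001, 0.001, -1.0]]
wrist_force: [0.3, -0.9, -0.3]
opening: 0.0548
gripper_force: 0.0
dp [0.0056, -0.0216, 0.2244] rot [0.0005, -0.0007, -0.0032]
```

```bash
python3 -m jog '{"dp":[[0.005,-0.018,0.04],[0.005,-0.018,0.08],[0.005,-0.018,0.12],[0.005,-0.018,0.14],[0.005,-0.018,0.14],[0.005,-0.018,0.14],[0.005,-0.018,0.14],[0.005,-0.018,0.14],[0.005,-0.018,0.14],[0.005,-0.018,0.14]],"delta_rot":[[0,0,0],[0,0,0],[0,0,0],[0,0,0],[0,0,0],[0,0,0],[0,0,0],[0,0,0],[0,0,0],[0,0,0]],"jaw":[-0.2,-0.2,-0.2,-0.2,-0.2,-0.2,-0.2,-0.2,-0.2,-0.2]}'
python3 - <<'E'
from plan import *
show((.416,-.18,.033),-.29)
from workcell import get_image
import cv2
a=get_image("side")[270:390,200:400];b=get_image("top")[230:350,300:500]
cv2.imwrite("pics/g1.png",cv2.resize(cv2.hconcat([a,b]),(800,240)))
E
```

```text
clock: 2.77
position: [0.4146, -0.1841, 0.0972]
orientation: [[0.958, -0.286, 0.002], [-0.286, -0.958, -0.001], [0.002, 0.001, -1.0]]
wrist_force: [0.6, 0.4, -0.5]
opening: 0.0553
gripper_force: 0.0
dp [0.0001, -0.0059, 0.0855] rot [0.0005, -0.0013, -0.0001]
```

View pics/g1.png

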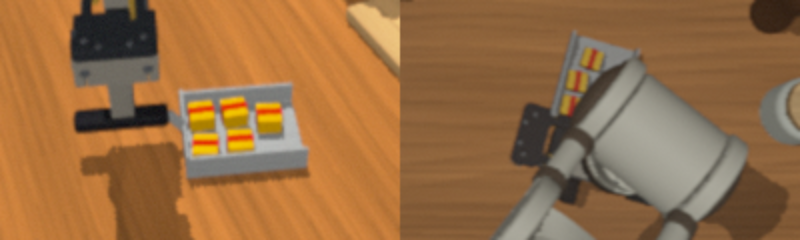

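The fingers sit over the handle (side crop, about (120,95), handle below). I'll descend, then close.

```bash
python3 -m jog '{"dp":[[0,-0.006,0.03],[0,-0.006,0.06],[0,-0.006,0.085],[0,-0.006,0.085],[0,-0.006,0.085],[0,-0.006,0.085],[0,-0.006,0.085],[0,-0.006,0.085],[0,-0.006,0.085],[0,-0.006,0.085]],"delta_rot":[[0,0,0],[0,0,0],[0,0,0],[0,0,0],[0,0,0],[0,0,0],[0,0,0],[0,0,0],[0,0,0],[0,0,0]],"jaw":[-0.2,-0.2,-0.2,-0.2,-0.2,-0.2,0.2,0.4,0.6,1]}' 60
python3 -m jog '{"dp":[[0,0,0],[0,0,0],[0,0,0],[0,0,0],[0,0,0],[0,0,-0.006],[0,0,-0.012],[0,0,-0.02],[0,0,-0.03],[0,0,-0.04]],"delta_rot":[[0,0,0],[0,0,0],[0,0,0],[0,0,0],[0,0,0],[0,0,0],[0,0,0],[0,0,0],[0,0,0],[0,0,0]],"jaw":[1,1,1,1,1,1,1,1,1,1]}' 60
```

```text
clock: 3.7
position: [0.4156, -0.1795, 0.0329]
orientation: [[0.958, -0.286, 0.001], [-0.286, -0.958, -0.001], [0.001, 0.0, -1.0]]
wrist_force: [0.1, 0.3, 0.4]
opening: 0.0307
gripper_force: 0.0
clock: 4.53
position: [0.4151, -0.1791, 0.063]
orientation: [[0.958, -0.286, -0.0], [-0.286, -0.958, 0.0], [-0.0, -0.0, -1.0]]
wrist_force: [-0.1, -0.1, -2.0]
opening: 0.0196
gripper_force: 59.9
```

```bash
cat >> plan.py <<'E'
ST=np.array([.5515,.191]);YS=.066
def stand(x,y,z):
    c,s=np.cos(YS),np.sin(YS);return np.array([ST[0]+c*x-s*y,ST[1]+s*x+c*y,z])
def tcp_for_lip(lip,psi,tilt):
    return lip+Ro.from_euler("ZY",[psi,tilt]).as_matrix()@np.array([-.1606,0,.030])
E
python3 - <<'E'
from plan import *
s=bot.sense()
for t,(l,psi,ti) in {"A":(stand(-.06,0,.15),.15,0),"B":(stand(-.028,0,.10),.15,np.radians(12)),"C":(stand(-.028,0,.10),.15,np.radians(32))}.items():
    print(t,tcp_for_lip(l,psi,ti))
A=tcp_for_lip(stand(-.06,0,.15),.15,0)
p=np.array([.415,-.179,.063])
show(np.array([.38,-.03,.17]),-.29,0)
E
```

```text
A [0.332834   0.16304311 0.18      ]
B [0.37440173 0.16661013 0.16273505]
C [0.40461284 0.17117609 0.21054648]
dp [-0.1017, -0.1771, -0.1427] rot [-0.0, 0.0002, -0.0]
```

```bash
python3 -m jog '{"dp":[[0,0,-0.0014],[0,0,-0.0084],[0,0,-0.023],[0,0,-0.045],[0,0,-0.07],[0,0,-0.095],[0,0,-0.118],[0,0,-0.132],[0,0,-0.139],[0,0,-0.14]],"delta_rot":[[0,0,0],[0,0,0],[0,0,0],[0,0,0],[0,0,0],[0,0,0],[0,0,0],[0,0,0],[0,0,0],[0,0,0]],"jaw":[1,1,1,1,1,1,1,1,1,1]}'
python3 -m jog '{"dp":[[-0.001,-0.0018,0],[-0.006,-0.0107,0],[-0.016,-0.0285,0],[-0.032,-0.057,0],[-0.05,-0.089,0],[-0.068,-0.121,0],[-0.084,-0.15,0],[-0.094,-0.167,0],[-0.099,-0.176,0],[-0.1,-0.178,0]],"delta_rot":[[0,0,0],[0,0,0],[0,0,0],[0,0,0],[0,0,0],[0,0,0],[0,0,0],[0,0,0],[0,0,0],[0,0,0]],"jaw":[1,1,1,1,1,1,1,1,1,1]}'
python3 - <<'E'
from plan import *
show(np.array([.345,.075,.18]),-.07,0)
show(tcp_for_lip(stand(-.06,0,.15),.15,0),.15,0)
E
```

```text
clock: 5.37
position: [0.4156, -0.1795, 0.1681]
orientation: [[0.958, -0.286, 0.001], [-0.286, -0.958, -0.001], [0.001, 0.001, -1.0]]
wrist_force: [0.2, 0.5, -2.0]
opening: 0.0192
gripper_force: 59.9
clock: 6.2
position: [0.3805, -0.0279, 0.1665]
orientation: [[0.959, -0.284, -0.001], [-0.284, -0.959, 0.001], [-0.001, -0.0, -1.0]]
wrist_force: [0.7, 0.7, -1.3]
opening: 0.0196
gripper_force: 59.9
dp [-0.0843, -0.1182, -0.0178] rot [-0.0004, 0.0008, -0.1385]
dp [-0.1332, -0.2262, -0.0177] rot [-0.0005, 0.0008, -0.2786]
```

```bash
python3 -m jog '{"dp":[[-0.0007,-0.0011,-0.0002],[-0.004,-0.0068,-0.001],[-0.0107,-0.018,-0.003],[-0.0214,-0.036,-0.006],[-0.0335,-0.0565,-0.009],[-0.0456,-0.077,-0.012],[-0.056,-0.095,-0.015],[-0.063,-0.106,-0.017],[-0.066,-0.112,-0.018],[-0.067,-0.113,-0.018]],"delta_rot":[[0,0,-0.0014],[0,0,-0.008],[0,0,-0.022],[0,0,-0.045],[0,0,-0.07],[0,0,-0.095],[0,0,-0.118],[0,0,-0.132],[0,0,-0.139],[0,0,-0.14]],"jaw":[1,1,1,1,1,1,1,1,1,1]}'
python3 - <<'E'
from plan import *
show(tcp_for_lip(stand(-.06,0,.15),.15,0),.15,0)
E
```

```text
clock: 7.03
position: [0.3576, 0.0664, 0.181]
orientation: [[0.998, -0.068, 0.0], [-0.068, -0.998, 0.0], [0.0, -0.0, -1.0]]
wrist_force: [-0.4, 0.2, -2.3]
opening: 0.0195
gripper_force: 59.9
dp [-0.0418, -0.1263, 0.0013] rot [-0.0001, -0.0003, -0.1391]
```

```bash
python3 -m jog '{"dp":[[-0.0004,-0.0013,0],[-0.0025,-0.0076,0],[-0.0067,-0.02,0],[-0.0134,-0.04,0],[-0.021,-0.063,0],[-0.0286,-0.086,0],[-0.035,-0.106,0],[-0.039,-0.118,0],[-0.041,-0.125,0],[-0.042,-0.126,0]],"delta_rot":[[0,0,-0.0014],[0,0,-0.008],[0,0,-0.022],[0,0,-0.045],[0,0,-0.07],[0,0,-0.095],[0,0,-0.118],[0,0,-0.132],[0,0,-0.139],[0,0,-0.14]],"jaw":[1,1,1,1,1,1,1,1,1,1]}'
python3 - <<'E'
from plan import *
show(tcp_for_lip(stand(-.028,0,.10),.15,np.radians(11)),.15,np.radians(11))
from workcell import get_image
import cv2
a=get_image("side")[110:310,170:370];b=get_image("top")[180:340,150:310]
cv2.imwrite("pics/g2.png",cv2.hconcat([cv2.resize(a,(400,400)),cv2.resize(b,(400,400))]))
E
```

```text
clock: 7.87
position: [0.3327, 0.1626, 0.1807]
orientation: [[0.989, 0.15, -0.0], [0.15, -0.989, 0.0], [-0.0, -0.0, -1.0]]
wrist_force: [0.2, -0.5, -2.3]
opening: 0.0189
gripper_force: 59.9
dp [0.0544, 0.0031, 0.0274] rot [-0.0, -0.122, 0.0005]
```

View pics/g2.png

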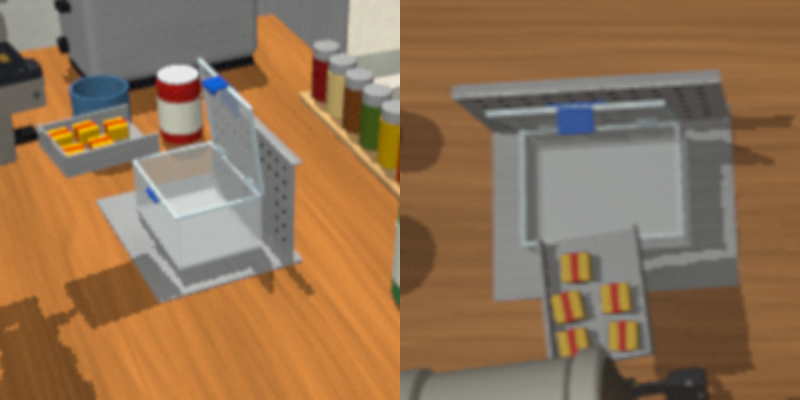

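```bash
python3 -m jog '{"dp":[[0.0005,0,0.0003],[0.003,0.0002,0.0016],[0.0087,0.0005,0.0044],[0.0174,0.001,0.0088],[0.027,0.0015,0.0137],[0.037,0.002,0.0186],[0.0457,0.0025,0.023],[0.051,0.003,0.0258],[0.054,0.003,0.027],[0.0544,0.003,0.0274]],"delta_rot":[[0,-0.0012,0],[0,-0.0073,0],[0,-0.0195,0],[0,-0.039,0],[0,-0.061,0],[0,-0.083,0],[0,-0.1025,0],[0,-0.1147,0],[0,-0.121,0],[0,-0.122,0]],"jaw":[1,1,1,1,1,1,1,1,1,1]}'
python3 - <<'E'
from plan import *
for d in (16,21,26,32):
    show(tcp_for_lip(stand(-.028,0,.098),.15,np.radians(d)),.15,np.radians(d))
E
```

```text
clock: 8.8
position: [0.3742, 0.1657, 0.1599]
orientation: [[0.971, 0.148, -0.189], [0.145, -0.989, -0.028], [-0.191, -0.0, -0.982]]
wrist_force: [0.9, 0.3, -1.8]
opening: 0.0196
gripper_force: 59.9
dp [0.0038, -0.0011, -0.016] rot [-0.0002, -0.0552, -0.0008]
dp [0.0097, -0.0011, -0.0341] rot [-0.0002, -0.1108, -0.0008]
dp [0.0171, -0.0011, -0.0516] rot [-0.0003, -0.1663, -0.0008]
dp [0.028, -0.0012, -0.0716] rot [-0.0003, -0.233, -0.0007]
```

```bash
python3 -m jog '{"dp":[[0.0007,0,-0.003],[0.0015,0,-0.006],[0.0022,0,-0.0095],[0.003,0,-0.013],[0.0038,-0.001,-0.016],[0.005,-0.001,-0.0196],[0.0062,-0.001,-0.0232],[0.0074,-0.001,-0.027],[0.0086,-0.001,-0.0305],[0.0097,-0.001,-0.0341]],"delta_rot":[[0,-0.011,0],[0,-0.022,0],[0,-0.033,0],[0,-0.044,0],[0,-0.055,0],[0,-0.066,0],[0,-0.077,0],[0,-0.088,0],[0,-0.1,0],[0,-0.111,0]],"jaw":[1,1,1,1,1,1,1,1,1,1]}'
python3 - <<'E'
from plan import *
from workcell import get_image,spot_in
for d in (26,32,38):
    show(tcp_for_lip(stand(-.028,0,.098),.15,np.radians(d)),.15,np.radians(d))
get_image("top");print([(round(d["score"],2),np.round(np.array(d["rect"])*[640,480,640,480])[:2]) for d in spot_in("top","cube1")])
E
```

```text
clock: 9.63
position: [0.3855, 0.1687, 0.1842]
orientation: [[0.923, 0.149, -0.355], [0.139, -0.989, -0.054], [-0.36, 0.0, -0.933]]
wrist_force: [-0.1, -0.7, -0.9]
opening: 0.0195
gripper_force: 59.9
dp [0.0051, 0.0005, -0.0179] rot [-0.0, -0.0548, -0.0001]
dp [0.0123, 0.0005, -0.0396] rot [-0.0001, -0.1214, -0.0001]
dp [0.0218, 0.0005, -0.0603] rot [-0.0001, -0.1881, -0.0001]
[(0.69, array([238., 277.]))]
```

```bash
python3 -m jog '{"dp":[[0.0012,0,-0.0045],[0.0025,0,-0.009],[0.0038,0,-0.0135],[0.005,0,-0.018],[0.0067,0,-0.0233],[0.0085,0,-0.0285],[0.0105,0,-0.034],[0.0123,0,-0.0396],[0.0123,0,-0.0396],[0.0123,0,-0.0396]],"delta_rot":[[0,-0.014,0],[0,-0.028,0],[0,-0.041,0],[0,-0.055,0],[0,-0.071,0],[0,-0.088,0],[0,-0.105,0],[0,-0.121,0],[0,-0.121,0],[0,-0.121,0]],"jaw":[1,1,1,1,1,1,1,1,1,1]}'
python3 - <<'E'
from plan import *
show(tcp_for_lip(stand(-.028,0,.098),.15,np.radians(40)),.15,np.radians(40))
from workcell import get_image
import cv2
a=get_image("side")[110:310,170:370];b=get_image("top")[180:340,150:310]
cv2.imwrite("pics/g3.png",cv2.hconcat([cv2.resize(a,(400,400)),cv2.resize(b,(400,400))]))
E
```

```text
clock: 10.57
position: [0.4048, 0.1716, 0.2082]
orientation: [[0.84, 0.149, -0.522], [0.127, -0.989, -0.079], [-0.528, -0.0, -0.849]]
wrist_force: [0.5, -0.1, -1.7]
opening: 0.0191
gripper_force: 59.9
dp [0.0073, 0.0005, -0.0296] rot [-0.0001, -0.0905, -0.0001]
```

View pics/g3.png

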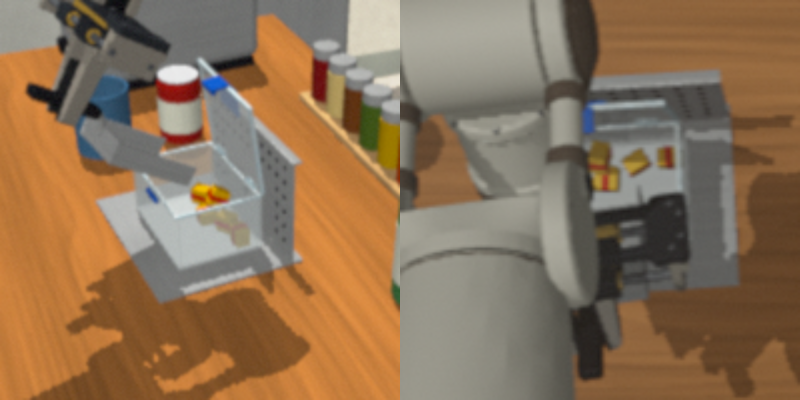

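```bash
python3 -m jog '{"dp":[[0.0015,0,-0.006],[0.003,0,-0.012],[0.0045,0,-0.018],[0.006,0,-0.024],[0.0073,0,-0.0296],[0.0073,0,-0.0296],[0.0073,0,-0.0296],[0.0073,0,-0.0296],[0.0073,0,-0.0296],[0.0073,0,-0.0296]],"delta_rot":[[0,-0.018,0],[0,-0.036,0],[0,-0.054,0],[0,-0.072,0],[0,-0.09,0],[0,-0.09,0],[0,-0.09,0],[0,-0.09,0],[0,-0.09,0],[0,-0.09,0]],"jaw":[1,1,1,1,1,1,1,1,1,1]}'
python3 - <<'E'
from plan import *
show(tcp_for_lip(stand(-.06,0,.15),.15,0),.15,0)
E
```

```text
clock: 11.5
position: [0.4202, 0.174, 0.2245]
orientation: [[0.758, 0.149, -0.635], [0.115, -0.989, -0.096], [-0.642, -0.0, -0.767]]
wrist_force: [-0.1, 0.7, -2.5]
opening: 0.0191
gripper_force: 59.9
dp [-0.0519, -0.003, 0.1208] rot [-0.0, 0.4437, -0.0]
```

```bash
python3 -m jog '{"dp":[[-0.003,0,0.007],[-0.0097,0,0.0226],[-0.0162,-0.001,0.0377],[-0.0227,-0.001,0.0529],[-0.0292,-0.0015,0.068],[-0.0357,-0.002,0.083],[-0.0422,-0.002,0.098],[-0.048,-0.003,0.112],[-0.0519,-0.003,0.1208],[-0.0519,-0.003,0.1208]],"delta_rot":[[0,0.03,0],[0,0.085,0],[0,0.14,0],[0,0.195,0],[0,0.25,0],[0,0.305,0],[0,0.36,0],[0,0.41,0],[0,0.4437,0],[0,0.4437,0]],"jaw":[1,1,1,1,1,1,1,1,1,1]}'
python3 - <<'E'
from plan import *
show(np.array([.36,.03,.17]),-.1,0)
from workcell import get_image,regions_of
import cv2
a=get_image("side")[110:310,170:370];b=get_image("top")[180:340,150:310]
cv2.imwrite("pics/g4.png",cv2.hconcat([cv2.resize(a,(400,400)),cv2.resize(b,(400,400))]))
E
```

```text
clock: 12.33
position: [0.3298, 0.1629, 0.1787]
orientation: [[0.989, 0.15, -0.001], [0.15, -0.989, -0.0], [-0.001, -0.0, -1.0]]
wrist_force: [0.9, -0.4, -0.7]
opening: 0.0194
gripper_force: 59.9
dp [0.0133, 0.1813, 0.0115] rot [0.0, 0.0006, 0.1596]
```

View pics/g4.png

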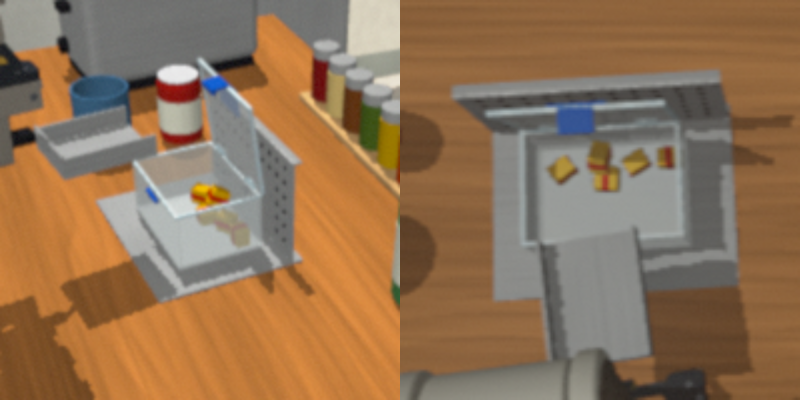

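All five cubes show in the box (right crop, about (560–665, 150–180)) and the pan is empty. I'll carry the scoop back.

```bash
python3 -m jog '{"dp":[[0.001,0.01,0.0],[0.003,0.03,0.002],[0.005,0.055,0.003],[0.007,0.08,0.005],[0.0085,0.105,0.007],[0.01,0.13,0.008],[0.012,0.155,0.01],[0.013,0.175,0.0115],[0.0133,0.1813,0.0115],[0.0133,0.1813,0.0115]],"delta_rot":[[0,0,0.01],[0,0,0.03],[0,0,0.05],[0,0,0.07],[0,0,0.09],[0,0,0.11],[0,0,0.135],[0,0,0.155],[0,0,0.1596],[0,0,0.1596]],"jaw":[1,1,1,1,1,1,1,1,1,1]}'
python3 -c "
from plan import *
show((.4156,-.1795,.1),-.29)"
```

```text
clock: 13.27
position: [0.364, 0.0288, 0.1715]
orientation: [[0.995, -0.103, -0.001], [-0.103, -0.995, 0.0], [-0.001, 0.0, -1.0]]
wrist_force: [0.5, 0.9, -1.6]
opening: 0.0193
gripper_force: 59.9
dp [0.0972, 0.2691, 0.0953] rot [0.0001, 0.0008, 0.1187]
```

```bash
python3 -m jog '{"dp":[[0.008,0.022,0.008],[0.022,0.06,0.021],[0.036,0.1,0.035],[0.05,0.14,0.05],[0.065,0.18,0.064],[0.08,0.22,0.078],[0.09,0.25,0.089],[0.096,0.265,0.094],[0.0972,0.2691,0.0953],[0.0972,0.2691,0.0953]],"delta_rot":[[0,0,0.01],[0,0,0.03],[0,0,0.05],[0,0,0.065],[0,0,0.08],[0,0,0.1],[0,0,0.11],[0,0,0.1187],[0,0,0.1187],[0,0,0.1187]],"jaw":[1,1,1,1,1,1,1,1,1,1]}'
python3 -c "
from plan import *
show((.4156,-.1795,.032),-.29)"
```

```text
clock: 14.1
position: [0.4157, -0.178, 0.0995]
orientation: [[0.959, -0.283, -0.001], [-0.283, -0.959, 0.001], [-0.002, -0.001, -1.0]]
wrist_force: [-0.0, -0.6, -1.5]
opening: 0.0195
gripper_force: 59.9
dp [0.0006, 0.002, 0.09] rot [-0.0004, 0.001, 0.0019]
```

```bash
python3 -m jog '{"dp":[[0,0.002,0.01],[0,0.002,0.025],[0,0.002,0.04],[0,0.002,0.055],[0,0.002,0.067],[0,0.002,0.075],[0,0.002,0.081],[0,0.002,0.085],[0,0.002,0.087],[0,0.002,0.088]],"delta_rot":[[0,0,0],[0,0,0],[0,0,0],[0,0,0],[0,0,0],[0,0,0],[0,0,0],[0,0,0],[0,0,0],[0,0,0]],"jaw":[1,1,1,1,1,1,1,1,1,1]}'
python3 -m jog '{"dp":[[0,0,0],[0,0,0],[0,0,0],[0,0,0.001],[0,0,0.001],[0,0,0.001],[0,0,0.001],[0,0,0.001],[0,0,0.001],[0,0,0.001]],"delta_rot":[[0,0,0],[0,0,0],[0,0,0],[0,0,0],[0,0,0],[0,0,0],[0,0,0],[0,0,0],[0,0,0],[0,0,0]],"jaw":[1,1,1,1,1,1,1,1,1,1]}'
```

```text
clock: 14.93
position: [0.4151, -0.1796, 0.0339]
orientation: [[0.959, -0.283, -0.0], [-0.283, -0.959, -0.0], [-0.0, 0.0, -1.0]]
wrist_force: [0.9, -0.8, -1.3]
opening: 0.0199
gripper_force: 59.9
clock: 15.77
position: [0.415, -0.1795, 0.0331]
orientation: [[0.959, -0.283, -0.0], [-0.283, -0.959, -0.0], [-0.0, 0.0, -1.0]]
wrist_force: [0.2, 0.2, -1.1]
opening: 0.0195
gripper_force: 59.9
```

```bash
python3 -m jog '{"dp":[[0,0,0.0005],[0,0,0.001],[0,0,0.0013],[0,0,0.0013],[0,0,0.0013],[0,0,0.0013],[0,0,0.0013],[0,0,0.0013],[0,0,0.0013],[0,0,0.0013]],"delta_rot":[[0,0,0],[0,0,0],[0,0,0],[0,0,0],[0,0,0],[0,0,0],[0,0,0],[0,0,0],[0,0,0],[0,0,0]],"jaw":[1,1,1,1,1,1,1,1,1,1]}'
```

```text
clock: 16.6
position: [0.415, -0.1796, 0.0322]
orientation: [[0.959, -0.283, -0.0], [-0.283, -0.959, -0.0], [-0.0, 0.0, -1.0]]
wrist_force: [-2.4, 0.8, 4.6]
opening: 0.0191
gripper_force: 59.9
```

```bash
python3 -m jog '{"dp":[[0,0,-0.001],[0,0,-0.001],[0,0,-0.001],[0,0,-0.001],[0,0,-0.001],[0,0,-0.001],[0,0,-0.001],[0,0,-0.001],[0,0,-0.001],[0,0,-0.01]],"delta_rot":[[0,0,0],[0,0,0],[0,0,0],[0,0,0],[0,0,0],[0,0,0],[0,0,0],[0,0,0],[0,0,0],[0,0,0]],"jaw":[0.5,0.4,0.2,0,-0.2,-0.2,-0.2,-0.2,-0.2,-0.2]}' 30
python3 -m jog '{"dp":[[0,0,-0.03],[0,0,-0.07],[0,0,-0.12],[0,0,-0.17],[0,0,-0.22],[0,0,-0.27],[0,0,-0.32],[0,0,-0.35],[0,0,-0.36],[0,0,-0.36]],"delta_rot":[[0,0,0],[0,0,0],[0,0,0],[0,0,0],[0,0,0],[0,0,0],[0,0,0],[0,0,0],[0,0,0],[0,0,0]],"jaw":[-0.2,-0.2,-0.2,0,0.2,0.4,0.6,0.8,1,1]}' 30
python3 - <<'E'
from plan import *
show(stand(.09,0,.31),.066)
show(stand(-.09,0,.31),.066)
E
```

```text
clock: 17.43
position: [0.4141, -0.1788, 0.0387]
orientation: [[0.959, -0.283, -0.002], [-0.283, -0.959, 0.002], [-0.003, -0.001, -1.0]]
wrist_force: [0.3, -0.2, 0.2]
opening: 0.055
gripper_force: 0.0
clock: 18.27
position: [0.4158, -0.1801, 0.3118]
orientation: [[0.959, -0.283, 0.003], [-0.283, -0.959, -0.003], [0.004, 0.002, -1.0]]
wrist_force: [0.6, 0.7, -0.8]
opening: 0.0105
gripper_force: 0.0
dp [0.1459, -0.5672, 0.0019] rot [0.0017, -0.0022, -0.2249]
dp [-0.0793, -0.4842, 0.0012] rot [0.0017, -0.0022, -0.2249]
```

```bash
python3 -m jog '{"dp":[[0.008,-0.03,0],[0.02,-0.08,0],[0.034,-0.13,0],[0.047,-0.18,0],[0.06,-0.23,0],[0.073,-0.28,0],[0.086,-0.33,0],[0.1,-0.38,0],[0.112,-0.43,0],[0.125,-0.48,0]],"delta_rot":[[0,0,-0.01],[0,0,-0.03],[0,0,-0.05],[0,0,-0.08],[0,0,-0.1],[0,0,-0.12],[0,0,-0.15],[0,0,-0.17],[0,0,-0.2],[0,0,-0.224]],"jaw":[1,1,1,1,1,1,1,1,1,1]}'
python3 - <<'E'
from plan import *
show(stand(.09,0,.31),.066)
show(stand(.09,0,.178),.066)
E
```

```text
clock: 19.1
position: [0.6064, 0.1411, 0.306]
orientation: [[0.998, 0.067, -0.006], [0.067, -0.998, -0.0], [-0.006, -0.0, -1.0]]
wrist_force: [0.6, -0.4, 0.4]
opening: 0.0005
gripper_force: 0.0
dp [0.0514, -0.0712, -0.0056] rot [-0.0, 0.0035, 0.0006]
dp [0.0523, -0.0711, 0.1704] rot [-0.0, 0.0035, 0.0006]
```

```bash
python3 -m jog '{"dp":[[0.015,-0.02,0],[0.035,-0.045,0],[0.045,-0.06,0],[0.048,-0.064,0.01],[0.048,-0.064,0.03],[0.048,-0.064,0.06],[0.048,-0.064,0.09],[0.048,-0.064,0.11],[0.048,-0.064,0.12],[0.048,-0.064,0.12]],"delta_rot":[[0,0,0],[0,0,0],[0,0,0],[0,0,0],[0,0,0],[0,0,0],[0,0,0],[0,0,0],[0,0,0],[0,0,0]],"jaw":[1,1,1,1,1,1,1,1,1,1]}'
python3 - <<'E'
from plan import *
s=bot.sense();d=s["position"][:2]-ST;c,n=np.cos(YS),np.sin(YS);print("stand frame",c*d[0]+n*d[1],-n*d[0]+c*d[1],s["position"][2])
show(stand(.09,0,.178),.066)
from workcell import get_image
import cv2
get_image("side")
cv2.imwrite("pics/g5.png",get_image("side"))
E
```

```text
clock: 19.93
position: [0.6374, 0.1885, 0.215]
orientation: [[0.998, 0.064, -0.008], [0.064, -0.998, -0.001], [-0.008, 0.001, -1.0]]
wrist_force: [-0.5, 0.2, 0.1]
opening: 0.0008
gripper_force: 0.0
stand frame 0.08557610482607539 -0.008130099650864114 0.21500837325677108
dp [0.0063, -0.0109, 0.0493] rot [0.0003, 0.005, -0.0013]
```

```bash
python3 -m jog '{"dp":[[0,-0.005,0.005],[0,-0.01,0.015],[0,-0.011,0.025],[0,-0.011,0.034],[0,-0.011,0.036],[-0.004,-0.011,0.036],[-0.012,-0.011,0.036],[-0.02,-0.011,0.036],[-0.025,-0.011,0.036],[-0.028,-0.011,0.036]],"delta_rot":[[0,0.005,0],[0,0.005,0],[0,0.005,0],[0,0.005,0],[0,0.005,0],[0,0.005,0],[0,0.005,0],[0,0.005,0],[0,0.005,0],[0,0.005,0]],"jaw":[1,1,1,1,1,1,1,1,1,1]}'
cat > st.py <<'E'
from plan import *
s=bot.sense();d=s["position"][:2]-ST;c,n=np.cos(YS),np.sin(YS);print("stand frame",np.round([c*d[0]+n*d[1],-n*d[0]+c*d[1],s["position"][2]],4),np.round(s["wrist_force"],1))
E
python3 st.py
```

```text
clock: 20.87
position: [0.6178, 0.1963, 0.193]
orientation: [[0.998, 0.065, 0.008], [0.065, -0.998, 0.001], [0.008, -0.0, -1.0]]
wrist_force: [1.0, 0.3, 0.1]
opening: 0.0005
gripper_force: 0.0
stand frame [0.0665 0.0009 0.193 ] [1.  0.3 0.1]
```

```bash
python3 -m jog '{"dp":[[-0.009,0,0.003],[-0.019,0,0.004],[-0.031,0,0.004],[-0.043,0,0.005],[-0.054,0,0.009],[-0.065,0,0.013],[-0.075,0,0.02],[-0.085,0,0.027],[-0.094,0,0.033],[-0.103,0,0.043]],"delta_rot":[[0,-0.003,0],[0,-0.003,0],[0,-0.003,0],[0,-0.003,0],[0,-0.003,0],[0,-0.003,0],[0,-0.003,0],[0,-0.003,0],[0,-0.003,0],[0,-0.003,0]],"jaw":[1,1,1,1,1,1,1,1,1,1]}'
python3 st.py
python3 - <<'E'
from workcell import get_image,spot_in
get_image("side");print([(d["score"],d["rect"]) for d in spot_in("side","lid_pad")])
E
```

```text
clock: 21.7
position: [0.5411, 0.1913, 0.1599]
orientation: [[0.998, 0.065, 0.004], [0.065, -0.998, 0.0], [0.004, -0.0, -1.0]]
wrist_force: [0.1, 0.4, 0.4]
opening: 0.0005
gripper_force: 0.3
stand frame [-0.0104  0.001   0.1599] [0.1 0.4 0.4]
[(0.93, [0.4198, 0.3835, 0.0886, 0.0954])]
```

Run:
```python
from geo import *;from plan import stand
for a in (.5,.6,.7,.8,1.45): print(a,proj("side",stand(.055-.098*np.cos(a)+.0075*np.sin(a),0,.078+.098*np.sin(a)+.0075*np.cos(a))))
from workcell import get_image,regions_of
get_image("side")
for n in("lid","lid_pad"):
  for d in regions_of("side",n)[:2]:
    r,c=np.nonzero(d["pixels"]);print(n,d["score"],c.min(),c.max(),r.min(),r.max(),c.mean(),r.mean())
    if n=="lid":
      i=r.argmin();print("top",c[i],r[i])
for a in(.6,.7,.8):print([proj("side",stand(.055-.118*np.cos(a),y,.078+.118*np.sin(a))).round().tolist() for y in(-.075,.075)])
```

```text
0.5 [[255.34239808 181.51452541]]
0.6 [[257.41637739 178.00579117]]
0.7 [[259.82096583 174.64714948]]
0.8 [[262.52934551 171.47930478]]
1.45 [[285.06340065 157.85675603]]
lid 0.93 240 299 162 206 267.9974651457541 184.94803548795943
top 241 162
lid_pad 0.86 240 300 163 206 268.4513513513514 184.90135135135134
lid_pad 0.73 366 399 175 265 382.6638009049774 225.36244343891403
[[[261.0, 193.0]], [[238.0, 165.0]]]
[[[264.0, 188.0]], [[241.0, 161.0]]]
[[[267.0, 184.0]], [[243.0, 157.0]]]
```

The lid is following: its front-left corner at px (241,162) matches about 0.68 rad. I'll continue the arc.

```bash
python3 -m jog '{"dp":[[-0.006,0,0.005],[-0.0115,0,0.012],[-0.017,0,0.019],[-0.021,0,0.025],[-0.025,0,0.032],[-0.029,0,0.039],[-0.031,0,0.045],[-0.034,0,0.053],[-0.037,0,0.06],[-0.0395,0,0.066]],"delta_rot":[[0,-0.002,0],[0,-0.002,0],[0,-0.002,0],[0,-0.002,0],[0,-0.002,0],[0,-0.002,0],[0,-0.002,0],[0,-0.002,0],[0,-0.002,0],[0,-0.002,0]],"jaw":[1,1,1,1,1,1,1,1,1,1]}'
python3 st.py
```

```text
clock: 22.78
position: [0.5116, 0.1894, 0.1093]
orientation: [[0.998, 0.064, -0.001], [0.064, -0.998, -0.0], [-0.001, 0.0, -1.0]]
wrist_force: [0.3, 1.1, -0.2]
opening: 0.0006
gripper_force: 0.1
stand frame [-0.0399  0.001   0.1093] [ 0.3  1.1 -0.2]
```

```bash
python3 -m jog '{"dp":[[-0.001,0,0.001],[-0.002,0,0.002],[-0.003,0,0.003],[-0.003,0,0.004],[-0.003,0,0.005],[-0.003,0,0.006],[-0.003,0,0.007],[-0.003,0,0.007],[-0.003,0,0.007],[-0.003,0,0.007]],"delta_rot":[[0,0,0],[0,0,0],[0,0,0],[0,0,0],[0,0,0],[0,0,0],[0,0,0],[0,0,0],[0,0,0],[0,0,0]],"jaw":[1,1,1,1,1,1,1,1,1,1]}'
python3 st.py
```

```text
clock: 23.62
position: [0.5098, 0.1893, 0.1048]
orientation: [[0.998, 0.064, -0.0], [0.064, -0.998, -0.0], [-0.0, 0.0, -1.0]]
wrist_force: [-0.1, 0.3, 0.1]
opening: 0.0006
gripper_force: 0.0
stand frame [-0.0417  0.001   0.1048] [-0.1  0.3  0.1]
```

```bash
python3 -m jog '{"dp":[[0,0,0.0005],[0,0,0.001],[0,0,0.0015],[0,0,0.002],[0,0,0.0025],[0,0,0.003],[0,0,0.0035],[0,0,0.004],[0,0,0.004],[0,0,0.004]],"delta_rot":[[0,0,0],[0,0,0],[0,0,0],[0,0,0],[0,0,0],[0,0,0],[0,0,0],[0,0,0],[0,0,0],[0,0,0]],"jaw":[1,1,1,1,1,1,1,1,1,1]}'
python3 st.py
```

```text
clock: 24.45
position: [0.5096, 0.1893, 0.1026]
orientation: [[0.998, 0.065, -0.001], [0.065, -0.998, -0.0], [-0.001, 0.0, -1.0]]
wrist_force: [-3.9, -0.2, 7.6]
opening: 0.0005
gripper_force: 3.6
stand frame [-0.0419  0.001   0.1026] [-3.9 -0.2  7.6]
```

```bash
python3 -m jog '{"dp":[[0,0,0.0003],[0,0,0.0006],[0,0,0.0009],[0,0,0.0012],[0,0,0.0015],[0,0,0.0018],[0,0,0.002],[0,0,0.002],[0,0,0.002],[0,0,0.002]],"delta_rot":[[0,0,0],[0,0,0],[0,0,0],[0,0,0],[0,0,0],[0,0,0],[0,0,0],[0,0,0],[0,0,0],[0,0,0]],"jaw":[1,1,1,1,1,1,1,1,1,1]}'
python3 st.py
```

```text
clock: 25.28
position: [0.5099, 0.1893, 0.1001]
orientation: [[0.998, 0.064, -0.0], [0.064, -0.998, -0.0], [-0.0, 0.0, -1.0]]
wrist_force: [-0.1, -0.4, 1.0]
opening: 0.0004
gripper_force: 0.0
stand frame [-0.0416  0.001   0.1001] [-0.1 -0.4  1. ]
```

The force dropped, so the latch snapped over. I'll follow the pad down and build up the push.

```bash
python3 -m jog '{"dp":[[0,0,0.0005],[0,0,0.001],[0,0,0.0015],[0,0,0.002],[0,0,0.0025],[0,0,0.003],[0,0,0.0035],[0,0,0.0035],[0,0,0.0035],[0,0,0.0035]],"delta_rot":[[0,0,0],[0,0,0],[0,0,0],[0,0,0],[0,0,0],[0,0,0],[0,0,0],[0,0,0],[0,0,0],[0,0,0]],"jaw":[1,1,1,1,1,1,1,1,1,1]}'
python3 st.py
```

```text
clock: 26.12
position: [0.5098, 0.1893, 0.0977]
orientation: [[0.998, 0.064, -0.0], [0.064, -0.998, -0.0], [-0.0, 0.0, -1.0]]
wrist_force: [0.2, -0.1, 0.4]
opening: 0.0002
gripper_force: 0.0
stand frame [-0.0417  0.001   0.0977] [ 0.2 -0.1  0.4]
```

```bash
python3 -m jog '{"dp":[[0,0,0.0004],[0,0,0.0008],[0,0,0.0012],[0,0,0.0016],[0,0,0.002],[0,0,0.002],[0,0,0.002],[0,0,0.002],[0,0,0.002],[0,0,0.002]],"delta_rot":[[0,0,0],[0,0,0],[0,0,0],[0,0,0],[0,0,0],[0,0,0],[0,0,0],[0,0,0],[0,0,0],[0,0,0]],"jaw":[1,1,1,1,1,1,1,1,1,1]}'
python3 st.py
```

```text
clock: 26.95
position: [0.5098, 0.1893, 0.0968]
orientation: [[0.998, 0.065, -0.0], [0.065, -0.998, -0.0], [-0.0, 0.0, -1.0]]
wrist_force: [-3.1, -0.8, 5.4]
opening: 0.0006
gripper_force: 2.6
stand frame [-0.0417  0.001   0.0968] [-3.1 -0.8  5.4]
```

```bash
python3 -m jog '{"dp":[[0,0,0.0003],[0,0,0.0006],[0,0,0.0009],[0,0,0.0012],[0,0,0.0012],[0,0,0.0012],[0,0,0.0012],[0,0,0.0012],[0,0,0.0012],[0,0,0.0012]],"delta_rot":[[0,0,0],[0,0,0],[0,0,0],[0,0,0],[0,0,0],[0,0,0],[0,0,0],[0,0,0],[0,0,0],[0,0,0]],"jaw":[1,1,1,1,1,1,1,1,1,1]}'
python3 - <<'E'
import st
from workcell import get_image
import cv2
a=get_image("side");b=get_image("top")
cv2.imwrite("pics/end.png",cv2.hconcat([cv2.resize(a[120:400,170:400],(400,487)),cv2.resize(b[190:350,150:450],(400,213)) if 0 else cv2.copyMakeBorder(cv2.resize(b[190:350,150:450],(400,213)),0,274,0,0,0)]))
E
```

```text
clock: 27.78
position: [0.5099, 0.1893, 0.0967]
orientation: [[0.998, 0.065, -0.001], [0.065, -0.998, -0.0], [-0.001, 0.0, -1.0]]
wrist_force: [-6.0, -1.5, 9.4]
opening: 0.0005
gripper_force: 5.3
stand frame [-0.0416  0.001   0.0967] [-6.  -1.5  9.4]
```

View pics/end.png

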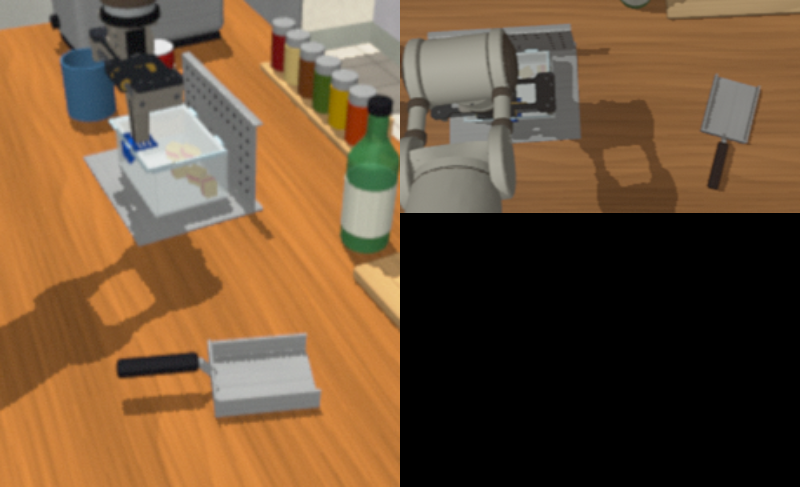

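The lid is shut flat on the box with the fingers on the blue pad, and the scoop is empty and flat on the counter. I'll ease the sideways load and firm the push a little.

```bash
python3 -m jog '{"dp":[[-0.0003,0,0.0002],[-0.0006,0,0.0004],[-0.0008,0,0.0006],[-0.0008,0,0.0008],[-0.0008,0,0.001],[-0.0008,0,0.001],[-0.0008,0,0.001],[-0.0008,0,0.001],[-0.0008,0,0.001],[-0.0008,0,0.001]],"delta_rot":[[0,0,0],[0,0,0],[0,0,0],[0,0,0],[0,0,0],[0,0,0],[0,0,0],[0,0,0],[0,0,0],[0,0,0]],"jaw":[1,1,1,1,1,1,1,1,1,1]}'
python3 st.py
```

```text
clock: 28.72
position: [0.5099, 0.1893, 0.0967]
orientation: [[0.998, 0.065, 0.001], [0.065, -0.998, -0.0], [0.001, 0.0, -1.0]]
wrist_force: [-5.2, -2.4, 13.3]
opening: 0.0008
gripper_force: 6.7
stand frame [-0.0417  0.001   0.0967] [-5.2 -2.4 13.3]
```

```bash
python3 -c "
from workcell import ticket
print(ticket.job_done())"
```

```text
the job is handed in; nothing more can be done
None
```

I handed the job in at about 29 s: all five cubes are in the box, the empty scoop is flat on the counter, and the lid is latched with the fingers still pressing it at about 13 N. I touched none of the other items, but did not re-measure where they stand.

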